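Uncover the drive inspection port of a tube roller mixer and turn its coupling screw up

TASK

The tube roller mixer's drive coupling is due for tightening: swing the blue cover of its inspection port right round to its stop, so that the port is fully open, then turn the rollers by hand until the coupling's yellow clamp screw points straight up in the port, ready for the hex key. Go gently (no more than about 40 N on the machine), leave the cover open, and leave the two tubes lying on the rollers and everything else on the bench where it is.

Things in the scene. Friction and masses are not known exactly. Their poses are not given: they have to be found in the camera images.
- mixer: White tube roller mixer fixed on the bench, 250 (its x) x 470 (its y) x 128 mm. Origin: centre of the underside; z up, x from its front panel (display) to its rear. The drive housing at its +y end, y 105 to 235 mm, has a flat grey deck 128 mm high with the inspection port; the block at the other end, y -235 to -195 mm, is as high.
- drive_roller (a point): Middle of the middle roller, on its axis (mixer x 0, y -45, z 103 mm). Five dark rubber rollers, 34 x 288 mm, lie along the mixer's y at x -88, -44, 0, 44, 88 mm; tops 120 mm over the bench. A belt links them: all turn together, either way without limit, and stay where left. A fingertip pressed on a roller's top with 12 to 15 N and drawn slowly across turns them; lighter or hurried, it slips.
- port (a point): Centre of the round 47 mm inspection port, level with the deck; at mixer x 0, y +170 mm.
- cover_pivot (a point): Pivot screw of the port cover, on the cover's upper face (its steel head, 16 mm wide, stands 5 mm above); at mixer x +64, y +170, z 134 mm. Fixed to the mixer.
- cover_end (a point): On the blue cover's upper face, centre of its free rounded end, 64 mm from the pivot. The cover is flat, without handle, 124 x 60 mm (ends of 30 mm radius round the pivot and round this point, straight sides between), 6 mm thick on the deck: upper face 134 mm over the bench. This point's x axis points from here to the pivot.
- port_cover (a joint): Cover angle about its pivot screw, rad. 0 (not less): port covered, the cover points from the pivot to the mixer's -x. Grows clockwise seen from above, the free end swinging away from the rollers to the mixer's +y and on towards the rear; stop pin at 1.95. Starts at 0 to 0.2. Stiff: takes about 5 N pushed 45 mm from the pivot; stays where left.
- clamp_screw (a point): Head of the yellow clamp screw (15 mm wide) on the dark coupling of the middle roller's shaft, under the port, 20.5 mm from the axis. It turns with the rollers. Its z axis points out along the screw and must point up at the end. When the rollers' tops move to the mixer's +x, the screw turns from up towards +x. Starts 75 degrees or more from up, to either side.
- tube_a: Capped 50 ml tube, 30 x 112 mm, lying along the mixer's y in the groove between the two rear rollers (mixer x +66 mm), at the end away from the drive housing; its top is 141 mm over the bench. Origin: on its axis near the middle. It rolls in place as the rollers turn.
- tube_b: Second tube like tube_a, same groove, near the drive housing.
- hex_key: T-handled hex key with red grip, 165 mm long, lying at the right; bystander.
- pipette: Orange and white pipette, 250 mm long, lying at the right; bystander.
- spray_bottle: Amber spray bottle, 195 mm tall, at the left; bystander.
- gel_bottle: White pump bottle, 195 mm tall, at the left; bystander.
- blue_bottle: Blue bottle with red cap, 190 mm tall, at the left; bystander.
Not all that is in view belongs to the job. What is shaped like the tube_b but orange is not meant.

How it is judged:
By the outcome, as a careful person would: the job done as asked, in the order asked, and still so for the second after the job is handed in, with the robot touching nothing.
It also fails if it takes over 69 s, if anything falls off the work surface, if the arm or the gripper's body presses on something with over 40 N, if the wrist force passes 120 N, or if a joint passes its speed limit or range.

ROBOT

A 6-joint arm with a two-finger parallel gripper is mounted at the origin on the work surface. World frame = base frame: x ahead of the robot, y to its left, z up, the work surface at z = 0. Lengths are in m, angles in rad, forces in N, time in s.
With the tool pointing down it reaches from about 0.375 to 0.9 m from the base axis. Payload 3.1 kg.
Tool frame: the origin (TCP) lies between the finger pads; the fingertips stand 17 mm ahead of it and the grasp point (between the pads) lies 2 mm behind it; z points along the fingers, y is the direction in which the jaws open and shut (so a half turn about z gives the same grasp; the last joint's range is limited). The gripper opens to 85 mm and grips with 20 to 120 N. Pads are 22 mm wide; open, the fingers measure 114 mm over their backs; the gripper's body (76 mm by 85 mm) begins 54 mm behind the grasp point. The pads swing forward as they close: fully open they stand 13 mm farther back than shut.
Start: joints at [-0.178, 0.527, 1.433, -0, 1.181, -0.178], TCP at [0.625, 0, 0.248] pointing down, gripper open.
Joint ranges: [-3.08, 3.08], [-0.75, 2.2], [0.22, 2.44], [-1.43, 4.57], [0, 2.65], [-2.85, 2.85]. Speed limits (rad/s): [2.79, 2.79, 3.14, 3.14, 3.14, 3.14].

INTERFACE

Orientations are given as [roll, pitch, yaw] about the fixed x, y, z axes, in that order (R = Rz(yaw) Ry(pitch) Rx(roll)).
In Python, from cell import move_to, servo_line, move_j, set_gripper, wait, inverse_kinematics, sense, get_image, camera_model, PlanningError, hand_in, trace, mark_of gives the robot as it stands. The module is installed in compiled form; this text tells all that it offers. Calls block until the motion is done:
- move_to(position, orientation): joint-space move of the TCP to a pose.
- servo_line(position, frame=None, feed=0.15): straight line of the TCP; frame=None keeps the orientation; feed is the mean speed in m/s.
- move_j(angles): joint-space move.
- set_gripper(opening, newtons=None): opening from 0.0 (shut) to 1.0 (fully open); newtons is the grip in N (None keeps the last); returns when the fingers have stopped.
- wait(seconds).
- inverse_kinematics(position, orientation): joint angles nearest the present ones, or None.
- sense(): the state.
- get_image(name): name is "scene" or "side" or "wrist"; returns (picture, depth): 420x560x3 uint8, blue, green, red; 420x560 float32, m along the optical axis (not along the pixel's ray), 0 where there is no reading.
- camera_model(name): a dict with "camera_matrix" (3x3 intrinsics, pixels), "k1" (the pictures are not rectified: a ray, as slopes to the right and down, at radius r is drawn at 1 + k1 r^2 times it, then the intrinsics apply), "position" and "orientation" of the camera in the world. Camera axes: x right, y down, z forward; pixel columns grow to the right and rows downward; lengths in m; the calibration is good to about 2 mm. A picture is of the moment at which its call begins: read the wrist's pose just before it. camera_model takes no time and is no camera call; for the wrist camera it gives the pose at the moment of the call.
A pose or a line that the arm cannot do raises PlanningError and nothing moves.
- hand_in(): hands the job in, once; it reports no verdict.
Trained networks look in the newest picture that a camera, given by its name, has taken for a name from the list of things; names that differ only in an ending like _2 or _b are one class to them, and where a whole thing is asked for, a point or a joint stands for the part that bears it (a point fixed in the world has none). Each returns a list of dicts, best first, with "confidence" (0 to 1); they miss things now and then, are a little off and sometimes report something else, mostly with a low value. They report only what shows in the picture. A call takes as long as a camera call. They do not tell look-alikes from the thing itself.
- trace(camera, query): "pixels" (420x560 bool, what is visible of it).
- mark_of(camera, query): "point" ([x, y, z] in m, in world coordinates, good to about 4 mm: a listed point, or the origin of a listed thing).
The state is a dict: "clock": time; "qpos": joint angles; "qvel": joint speeds; "joint_efforts": joint torques, N m; "position": TCP position; "orientation": TCP orientation; "force": force on the tool from outside, world axes, zero at the start; "ft_torque": the same for the moment, N m; "gripper_width": opening from 0.0 (shut) to 1.0 (fully open).
Only numpy, scipy, OpenCV 4.12 (cv2) and the standard library are available. Lean on these libraries where they do the work, as an engineer would, in place of code of your own. Each camera call takes 0.05 s, during which the arm holds its last target. There are 200 camera calls.

## Working session

There is one attempt and no reset: what is moved stays moved. The work goes in short steps, each a Python script; the robot and the scene stay as the last script left them, time stands still between calls to the robot, and variables do not carry over. Pictures are saved under pics/ and viewed, about 8 in all and at most 12, crops included, and the job is handed in when it is done.

```bash
mkdir -p pics; python3 - <<'E'
from cell import *
import cv2,numpy as np
for c in ("scene","side","wrist"):
    im,d=get_image(c); cv2.imwrite(f"pics/{c}0.png",im)
    for q in ("mixer","drive_roller","port","cover_pivot","cover_end","clamp_screw","tube_a"):
        try: r=mark_of(c,q); print(c,q,[(np.round(x["point"],3).tolist(),round(x["confidence"],2)) for x in r[:3]])
        except Exception as e: print(c,q,e)
    m=camera_model(c); print(m["position"],m["orientation"])
a=[cv2.imread(f"pics/{c}0.png") for c in ("scene","side")]
cv2.imwrite("pics/a.png",np.hstack([cv2.resize(x,(400,300)) for x in a]))
print(sense()["clock"],sense()["force"])
E
```

```text
scene mixer [([0.592, -0.036, 0.0], 0.85)]
scene drive_roller [([0.598, -0.081, 0.104], 0.91), ([0.425, -0.455, -0.006], 0.5)]
scene port [([0.559, 0.128, 0.125], 0.87)]
scene cover_pivot [([0.621, 0.14, 0.132], 0.63)]
scene cover_end [([0.561, 0.138, 0.135], 0.67)]
scene clamp_screw []
scene tube_a [([0.352, -0.017, 0.015], 0.82), ([0.651, -0.007, 0.124], 0.74), ([0.676, -0.144, 0.127], 0.66)]
[ 0.97271707 -0.58765833  1.29225503] [-2.58664414  0.00457426  0.6819212 ]
side mixer [([0.59, -0.04, -0.0], 0.88)]
side drive_roller [([0.599, -0.086, 0.101], 0.8)]
side port [([0.561, 0.128, 0.128], 0.77)]
side cover_pivot [([0.548, -0.56, -0.003], 0.22)]
side cover_end [([0.556, 0.141, 0.136], 0.97)]
side clamp_screw [([0.559, 0.127, 0.132], 0.5)]
side tube_a [([0.645, -0.006, 0.123], 0.89), ([0.423, 0.307, 0.016], 0.83), ([0.676, -0.141, 0.128], 0.71)]
[-0.03759615 -0.62073206  0.94165074] [-2.36566911 -0.01045029 -0.71452346]
wrist mixer [([0.593, -0.04, 0.002], 0.63)]
wrist drive_roller [([0.598, -0.086, 0.102], 0.85)]
wrist port [([0.562, 0.131, 0.127], 0.96), ([0.589, -0.036, -0.0], 0.3)]
wrist cover_pivot [([0.622, 0.14, 0.134], 0.75)]
wrist cover_end [([0.558, 0.137, 0.131], 0.55), ([0.59, -0.035, 0.001], 0.18)]
wrist clamp_screw []
wrist tube_a [([0.675, -0.143, 0.128], 0.85), ([0.652, -0.004, 0.125], 0.67), ([0.556, 0.132, 0.126], 0.67)]
[0.62642431 0.0825097  0.37371358] [ 2.81109479e+00 -1.29787566e-03  1.66266812e-04]
1.2 [-0.20569348  0.65110723  0.52814499]
```

View pics/scene0.png

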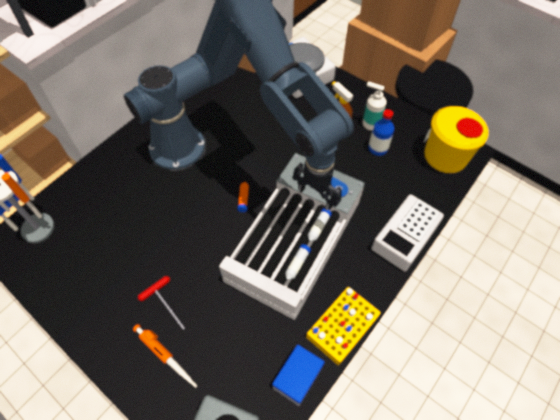

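View pics/side0.png

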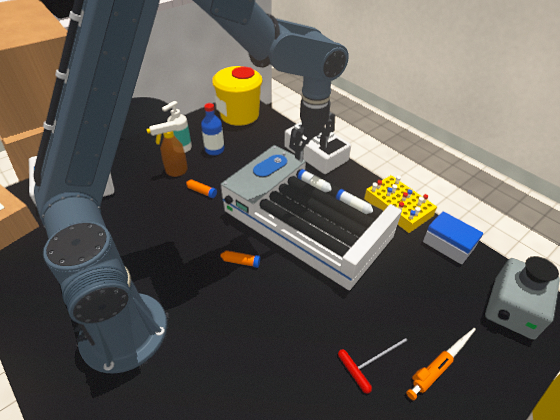

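View pics/wrist0.png

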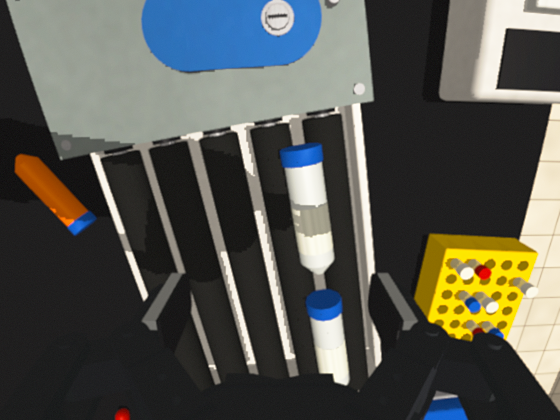

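The mixer is yawed about 0.17 rad, and all three views agree on it. The scene and side views show the blue cover on the port, slightly open. In the wrist view the pivot screw is at px (278,17), the cover's free end is at about px (175,30), and both tubes lie in the rear groove. First I'll plan the push and check it by IK.

```bash
cat > h.py <<'E'
from cell import *
import cv2, numpy as np
from scipy.spatial.transform import Rotation as Ro
PORT=np.array([.561,.1290]); YAW=0.172   # mixer pose from the networks
ex=np.array([np.cos(YAW),np.sin(YAW)]); ey=np.array([-ex[1],ex[0]])
def W(x,y,z): return [*(PORT+x*ex+(y-.170)*ey),z]      # mixer xy -> world
R0=Ro.from_euler('xyz',[np.pi,0,np.pi/2])                # replaced by start below
def ori(th=0.,base=None):
    return (Ro.from_euler('z',YAW-th)*Ro.from_euler('xyz',BASE)).as_euler('xyz').tolist()
BASE=[np.pi,0,-np.pi/2]
def F(n=3): return np.mean([sense()["force"] for _ in range(n)],axis=0)
def cov(th,r,s):   # point at r from pivot on cover's axis, s behind (trailing) it; cover angle th
    u=np.array([-np.cos(th),np.sin(th)]); t=np.array([np.sin(th),np.cos(th)])
    p=np.array([.064,.170])+r*u-s*t
    return p
E
python3 - <<'E'
from h import *
s=sense(); print(s["orientation"],s["position"],s["gripper_width"])
BASEs=s["orientation"]
for th in (0,.5,1,1.5,1.98):
  for b in (np.pi/2,-np.pi/2):
    o=(Ro.from_euler('z',YAW-th)*Ro.from_euler('xyz',[np.pi,0,b])).as_euler('xyz')
    q=inverse_kinematics(W(*cov(th,.048,.043),.147),o.tolist()); print(th,round(b,2),None if q is None else np.round(q,2))
E
```

```text
[-3.14150781e+00 -1.97585308e-05  1.57081359e+00] [6.24954874e-01 3.26768790e-05 2.48296732e-01] 1.000199847087299
0 1.57 [-0.04  0.61  1.61 -0.    0.92 -0.21]
0 -1.57 None
0.5 1.57 [ 0.01  0.6   1.65 -0.    0.9   0.33]
0.5 -1.57 [ 0.01  0.6   1.65 -0.    0.9  -2.81]
1 1.57 [ 0.06  0.6   1.64 -0.    0.9   0.89]
1 -1.57 [ 0.06  0.6   1.64  0.    0.9  -2.25]
1.5 1.57 [ 0.11  0.62  1.59 -0.    0.93  1.44]
1.5 -1.57 [ 0.11  0.62  1.59  0.    0.93 -1.7 ]
1.98 1.57 [ 0.14  0.65  1.52 -0.    0.97  1.95]
1.98 -1.57 [ 0.14  0.65  1.52  0.    0.97 -1.19]
```

```bash
sed -i 's|^BASE=.*|BASE=[np.pi,0,np.pi/2]|; /^R0=/d; s/,base=None//' h.py; python3 - <<'E'
from h import *
set_gripper(0.0)
p=cov(0,.048,.050)   # y_m .120
move_to(W(*p,.175),ori())
f0=F(); z=.149
servo_line(W(*p,z),feed=.08)
while z>.140:
    d=F()-f0
    if d[2]>2: break
    z-=.0006; servo_line(W(*p,z),feed=.03)
d=F()-f0
print("contact z",z,d,sense()["position"],sense()["clock"])
servo_line(W(*p,z+.002),feed=.03); print(F()-f0)
np.save("f0.npy",f0)
E
```

```text
contact z 0.14480000000000007 [-1.43263737  0.66254544  3.17534992] [0.58541326 0.08247907 0.14512573] 4.7333
[-0.62737193  1.18859121  0.46352806]
```

```bash
python3 - <<'E'
from h import *
f0=np.load("f0.npy"); log=[]
th=0.; z=.147; s0=.0435
def rel():
    d=F(2)-f0; t=np.array([np.sin(th),np.cos(th)]); tw=t[0]*ex+t[1]*ey
    return -d[:2]@tw, d[2]
while th<2.03:
    st=.12 if th<1.7 else .025
    th+=st
    servo_line(W(*cov(th,.048,s0),z),ori(th),feed=.06 if th<1.7 else .03)
    a,b=rel(); log.append((round(th,3),round(a,1),round(b,1)))
    if a>13 or abs(b)>12: break
print(log); print(sense()["clock"])
im,_=get_image("wrist"); cv2.imwrite("pics/w1.png",im)
im,_=get_image("side"); cv2.imwrite("pics/s1.png",im)
E
```

```text
[(0.12, np.float64(-0.6), np.float64(0.3)), (0.24, np.float64(-0.3), np.float64(0.3)), (0.36, np.float64(2.2), np.float64(0.6)), (0.48, np.float64(2.0), np.float64(1.1)), (0.6, np.float64(2.2), np.float64(1.0)), (0.72, np.float64(1.3), np.float64(1.2)), (0.84, np.float64(2.0), np.float64(0.4)), (0.96, np.float64(1.5), np.float64(2.2)), (1.08, np.float64(3.2), np.float64(1.2)), (1.2, np.float64(1.9), np.float64(0.7)), (1.32, np.float64(3.8), np.float64(0.8)), (1.44, np.float64(2.5), np.float64(0.8)), (1.56, np.float64(3.6), np.float64(0.2)), (1.68, np.float64(3.6), np.float64(1.0)), (1.8, np.float64(4.8), np.float64(0.1)), (1.825, np.float64(5.1), np.float64(1.3)), (1.85, np.float64(4.6), np.float64(-0.1)), (1.875, np.float64(6.0), np.float64(0.2)), (1.9, np.float64(5.6), np.float64(0.1)), (1.925, np.float64(5.5), np.float64(1.1)), (1.95, np.float64(5.9), np.float64(0.0)), (1.975, np.float64(5.2), np.float64(-0.9)), (2.0, np.float64(5.9), np.float64(-0.4)), (2.025, np.float64(7.2), np.float64(1.9)), (2.05, np.float64(9.8), np.float64(2.9))]
11.95
```

```bash
python3 - <<'E'
from h import *
f0=np.load("f0.npy"); log=[]
th=2.05; z=.147; s0=.0435
while th<2.25:
    th+=.02
    servo_line(W(*cov(th,.048,s0),z),ori(th),feed=.03); wait(.1)
    d=F(3)-f0; tw=np.sin(th)*ex+np.cos(th)*ey; a=-d[:2]@tw
    log.append((round(th,3),round(a,1),round(d[2],1)))
    if a>18 or abs(d[2])>12: break
print(log)
# back off, rise, view from above port
servo_line(W(*cov(th,.048,s0+.012),z),feed=.05)
p=cov(th,.048,s0+.012); servo_line(W(*p,.20),feed=.12)
move_to(W(0,.075,.235),ori(0))
get_image("wrist"); im,_=get_image("wrist"); cv2.imwrite("pics/w1.png",im)
for q in ("cover_pivot","cover_end","port","clamp_screw","drive_roller"):
    print(q,[(np.round(x["point"],4).tolist(),round(x["confidence"],2)) for x in mark_of("wrist",q)[:2]])
print(W(0,.170,.128),W(.064,.17,.134),sense()["clock"])
E
```

```text
[(2.07, np.float64(10.6), np.float64(4.7)), (2.09, np.float64(12.1), np.float64(5.8)), (2.11, np.float64(14.5), np.float64(7.1)), (2.13, np.float64(15.3), np.float64(8.1)), (2.15, np.float64(16.4), np.float64(10.3)), (2.17, np.float64(18.0), np.float64(10.9)), (2.19, np.float64(19.6), np.float64(12.4))]
cover_pivot [([0.6246, 0.1394, 0.1356], 0.62)]
cover_end []
port [([0.5613, 0.1297, 0.1293], 0.84)]
clamp_screw [([0.5457, 0.1285, 0.0849], 0.81)]
drive_roller []
[np.float64(0.561), np.float64(0.129), 0.128] [np.float64(0.6240556436011602), np.float64(0.1399538034510155), 0.134] 17.9583
```

View pics/w1.png

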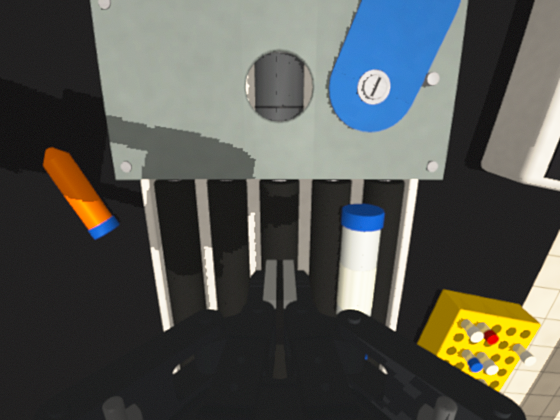

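The port is open (px 279,86) with the dark coupling in it and no screw showing. The cover lies beside the pin at px (433,78). I'll measure the cover's angle from depth, then enlarge that area.

```bash
cat >> h.py <<'E'
def pts(cam,mask,dep):
    m=camera_model(cam); v,u=np.nonzero(mask&(dep>0)); K=np.array(m["camera_matrix"])
    x=cv2.undistortPoints(np.c_[u,v].astype(float)[:,None],K,np.array([m["k1"],0,0,0.]))[:,0]
    d=dep[v,u]; P=np.c_[x*d[:,None],d]
    return Ro.from_euler('xyz',m["orientation"]).apply(P)+m["position"]
def mix(P): q=P[:,:2]-PORT; return np.c_[q@ex,q@ey+.170,P[:,2]]
def blue(im): 
    h=cv2.cvtColor(im,cv2.COLOR_BGR2HSV); return (h[...,0]>100)&(h[...,0]<125)&(h[...,1]>150)&(h[...,2]>80)
def cover_angle(cam):
    im,d=get_image(cam); P=mix(pts(cam,blue(im),d))
    P=P[(abs(P[:,2]-.134)<.006)&(P[:,1]>.12)&(P[:,0]<.16)&(P[:,0]>-.05)]
    c=P[:,:2].mean(0)-[.064,.170]; return np.arctan2(c[1],-c[0]),len(P),P,im
E
python3 - <<'E'
from h import *
for c in ("wrist","scene","side"):
    a,n,P,im=cover_angle(c); print(c,a,n,P.mean(0),P.min(0),P.max(0))
    # side edges: distance of the points from the axis line, per side
    if c=="wrist":
        for th in (1.80,1.85,1.9,1.95,2.0):
            u=np.array([-np.cos(th),np.sin(th)]); q=P[:,:2]-[.064,.17]; r=q@u; s=q@[u[1],-u[0]]
            k=[(s[abs(r-x)<.004].min(),s[abs(r-x)<.004].max()) for x in (.005,.02,.035,.045)]
            print(th,np.round(k,4).tolist())
        cv2.imwrite("pics/w2.png",cv2.resize(im[0:200,220:480],None,fx=3,fy=3,interpolation=2))
    else: cv2.imwrite(f"pics/{c}2.png",im)
E
```

```text
wrist 2.06414620395344 10428 [0.07347588 0.18762303 0.13382983] [0.03497154 0.13997121 0.13060886] [0.11754423 0.22377625 0.13694618]
1.8 [[-0.0285, 0.0327], [-0.0262, 0.0347], [-0.0241, 0.0371], [-0.0226, 0.0382]]
1.85 [[-0.0285, 0.0316], [-0.0269, 0.0332], [-0.0255, 0.035], [-0.0247, 0.0357]]
1.9 [[-0.0286, 0.0314], [-0.0279, 0.0322], [-0.0271, 0.0328], [-0.0265, 0.0333]]
1.95 [[-0.0287, 0.0311], [-0.0288, 0.0315], [-0.0287, 0.0314], [-0.0287, 0.0311]]
2.0 [[-0.029, 0.0307], [-0.0299, 0.0306], [-0.0306, 0.0297], [-0.0308, 0.029]]
scene 1.800082037024589 525 [0.08190291 0.24670812 0.13418376] [0.03933878 0.14099785 0.12806454] [0.11996834 0.52385619 0.13989296]
side 1.704329687023153 418 [0.07466684 0.24940607 0.13209583] [0.03240705 0.13977904 0.12800371] [0.11569828 0.51479756 0.13999112]
```

View pics/w2.png

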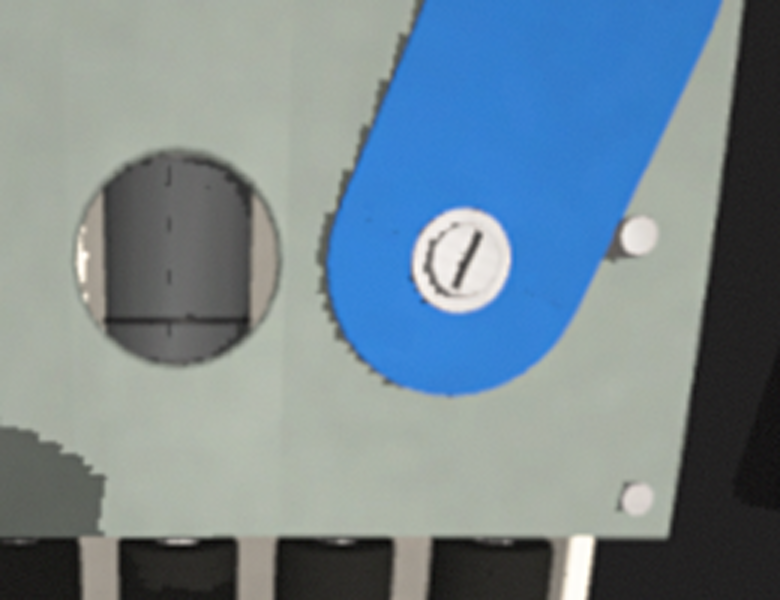

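The cover's edges are parallel at 1.95 rad and it touches the stop pin (crop px 640,235), so the port is fully open. Next, the rollers.

```bash
cat >> h.py <<'E'
YM=.055; ZC=.137
def stroke(x0,x1,target=13.5,feed=.015,log=True):
    """press on the middle roller at mixer x0, draw to x1 under force control, lift"""
    servo_line(W(x0,YM,ZC+.006),feed=.12); wait(.15); f0=F(5); z=ZC+.002; L=[]
    servo_line(W(x0,YM,z),feed=.05)
    for _ in range(40):
        f=(F()-f0)[2]
        if f>target-1: break
        z-=np.clip((target-f)*.00015,.0002,.0012); servo_line(W(x0,YM,z),feed=.03)
    n=max(2,int(np.ceil(abs(x1-x0)/.002)))
    for x in np.linspace(x0,x1,n+1)[1:]:
        servo_line(W(x,YM,z),feed=feed); d=F()-f0
        L.append((round(d[2],1),round(float(d[:2]@ex),1)))
        z+=np.clip((d[2]-target)*.00010,-.0006,.0006)
        if d[2]>28: break
    xa=(np.array(sense()["position"])[:2]-PORT)@ex
    servo_line(W(x,YM,ZC+.008),feed=.12)
    if log: print("z",round(z,4),"x_end",round(xa,4),L,"t",sense()["clock"])
def screw(name):
    im,d=get_image("wrist"); h=cv2.cvtColor(im,cv2.COLOR_BGR2HSV)
    y=(h[...,0]>18)&(h[...,0]<38)&(h[...,1]>110)&(h[...,2]>60)
    P=pts("wrist",y,d); M=mix(P) if len(P) else np.zeros((0,3))
    k=(abs(M[:,0])<.03)&(abs(M[:,1]-.17)<.03); M=M[k]
    cv2.imwrite(f"pics/{name}.png",im); print("yellow n",len(M),M.mean(0) if len(M) else "")
    r=mark_of("wrist","clamp_screw"); print([(mix(np.array([a["point"]]))[0].round(4).tolist(),round(a["confidence"],2)) for a in r])
    return M
E
python3 - <<'E'
from h import *
move_to(W(-.009,YM,ZC+.03),ori())
stroke(-.009,.009); screw("k1")
stroke(-.009,.009); screw("k2")
E
```

```text
z 0.1335 x_end 0.0106 [(np.float64(15.2), -4.7), (np.float64(13.9), -3.0), (np.float64(13.0), -4.4), (np.float64(14.0), -3.5), (np.float64(13.0), -3.0), (np.float64(13.5), -3.8), (np.float64(13.0), -2.4), (np.float64(10.9), -1.3), (np.float64(8.8), -1.0)] t 23.3
yellow n 287 [-0.01672195  0.16835715  0.11258121]
[([-0.0226, 0.169, 0.1087], 0.56)]
z 0.134 x_end 0.0101 [(np.float64(14.9), -6.1), (np.float64(14.1), -2.4), (np.float64(13.6), -2.7), (np.float64(13.6), -2.7), (np.float64(13.0), -2.4), (np.float64(13.6), -2.5), (np.float64(12.8), -2.7), (np.float64(12.0), -1.4), (np.float64(9.1), -1.2)] t 28.15
yellow n 998 [-0.00329868  0.1689903   0.12220058]
[([-0.0085, 0.1678, 0.1217], 0.63)]
```

```bash
python3 - <<'E'
from h import *
M=screw("k3")
top=M[M[:,2]>.1]; print("min",M.min(0),"max",M.max(0))
A=np.c_[M[:,:2],np.ones(len(M))]
U=np.linalg.svd(M-np.median(M,axis=0),full_matrices=False)[2][2]; print("plane normal",U*np.sign(U[2]))
print("position",mix(np.array([sense()["position"]])))
im=cv2.imread("pics/k3.png"); cv2.imwrite("pics/k3c.png",cv2.resize(im[0:160,180:400],None,fx=3,fy=3,interpolation=2))
E
```

```text
yellow n 1000 [-0.0029057   0.16882047  0.12258086]
[([-0.0042, 0.1677, 0.126], 0.64)]
min [-0.01108929  0.16115256  0.11644138] max [0.00476352 0.17727867 0.12599756]
plane normal [-2.02487566e-01 -2.26594676e-04  9.79284807e-01]
position [[0.00854359 0.05510591 0.14433493]]
```

View pics/k3c.png

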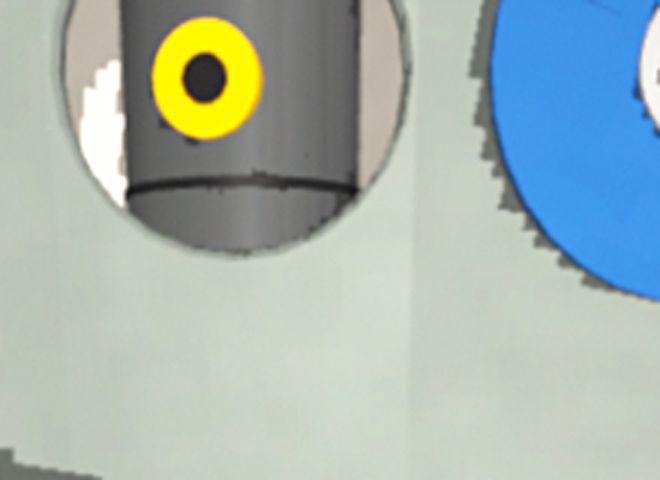

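The screw head is at crop px (207,77) and the coupling's middle at column 240. The plane normal, the position and the picture all put it about 10–12° short of up on the -x side. I'll finish with a short stroke.

```bash
cat >> h.py <<'E'
def check(name):
    servo_line(W(0,YM,ZC+.03),feed=.15); wait(.1)
    M=screw(name); N=np.linalg.svd(M-M.mean(0),full_matrices=False)[2][2]; N*=np.sign(N[2])
    im=cv2.imread(f"pics/{name}.png"); _,d=get_image("wrist")
    Q=mix(pts("wrist",np.ones(d.shape,bool),d)); k=(abs(Q[:,0])<.023)&(abs(Q[:,1]-.17)<.02)&(Q[:,2]>.085)&(Q[:,2]<.1215)
    Q=Q[k]; Q=Q[abs(Q[:,0]-Q[:,0].mean())<.02]
    # circle fit of the dark coupling (x,z)
    s=np.linalg.lstsq(np.c_[2*Q[:,0],2*Q[:,2],np.ones(len(Q))],Q[:,0]**2+Q[:,2]**2,rcond=None)[0]
    c=(M.min(0)+M.max(0))/2
    print("normal tilt deg",np.degrees(np.arctan2(N[0],N[2])),"screw mid",c,"axis fit",s[:2],"r",np.sqrt(s[2]+s[0]**2+s[1]**2),
     "angle by port",np.degrees(np.arctan2(c[0],.0205)),"by axis",np.degrees(np.arctan2(c[0]-s[0],.0205)),"t",sense()["clock"])
    cv2.imwrite(f"pics/{name}c.png",cv2.resize(im[0:160,180:400],None,fx=3,fy=3,interpolation=2))
E
python3 - <<'E'
from h import *
check("c0")
stroke(-.0016,.0016); check("c1")
E
```

```text
yellow n 757 [-0.00301703  0.16889883  0.12264262]
[([-0.0053, 0.1684, 0.1229], 0.98)]
normal tilt deg -11.32711553451848 screw mid [-0.00316132  0.1692136   0.12152594] axis fit [0.00083066 0.10297864] r 0.018582360287339696 angle by port -8.766567282713927 by axis -11.019342604464962 t 28.9083
z 0.1349 x_end 0.0021 [(np.float64(14.0), -3.2), (np.float64(14.7), -2.3)] t 31.675
yellow n 770 [0.00089345 0.168943   0.12302211]
[([0.0002, 0.1715, 0.1209], 0.92)]
normal tilt deg -0.5572244161049595 screw mid [0.00093976 0.16932096 0.12186433] axis fit [0.00091391 0.10301466] r 0.018585879943873916 angle by port 2.624714845058625 by axis 0.0722521171300196 t 32.225
```

The screw is now within about 1° of up. I'll retreat, then check the cover, tubes and bystanders.

```bash
python3 - <<'E'
from h import *
servo_line(W(0,YM,.25),feed=.2); wait(.5)
a,n,P,im=cover_angle("wrist"); cv2.imwrite("pics/f.png",im)
best=min(np.arange(1.8,2.1,.01),key=lambda th: np.ptp([np.min((P[:,:2]-[.064,.17])[abs((P[:,:2]-[.064,.17])@[-np.cos(th),np.sin(th)]-x)<.004]@[np.sin(th),np.cos(th)]) for x in (.005,.02,.035,.045)]))
print("cover",best)
for c in ("wrist","side","scene"):
    if c!="wrist": im2,_=get_image(c); cv2.imwrite(f"pics/f{c}.png",im2)
    for q in ("tube_a","clamp_screw"): print(c,q,[(np.round(x["point"],3).tolist(),round(x["confidence"],2)) for x in mark_of(c,q)[:4]])
print(F(),sense()["clock"])
a=[im,im2]; cv2.imwrite("pics/ff.png",np.hstack([cv2.resize(x,(400,300)) for x in a]))
E
```

```text
cover 2.1000000000000005
wrist tube_a [([0.347, -0.017, 0.013], 0.97), ([0.651, -0.006, 0.125], 0.66)]
wrist clamp_screw [([0.561, 0.13, 0.124], 0.92)]
side tube_a [([0.347, -0.017, 0.015], 0.82), ([0.673, -0.141, 0.125], 0.74), ([0.425, 0.307, 0.012], 0.68), ([0.646, -0.005, 0.124], 0.57)]
side clamp_screw [([0.558, 0.132, 0.12], 0.45)]
scene tube_a [([0.352, -0.018, 0.015], 0.76), ([0.638, 0.204, 0.137], 0.59)]
scene clamp_screw [([0.561, 0.133, 0.123], 0.51), ([0.507, 0.556, 0.003], 0.26)]
[ 0.6048638  0.0708732 -0.4615096] 33.7417
```

View pics/ff.png

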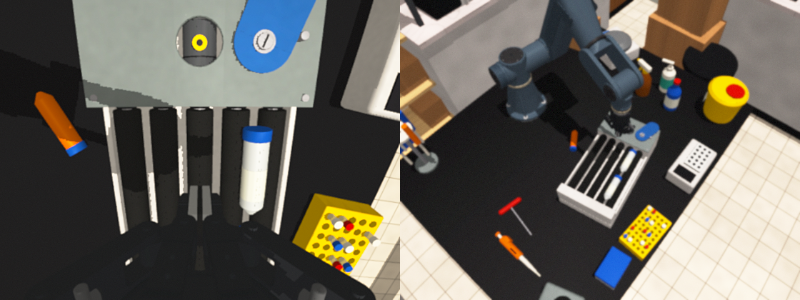

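The picture shows the cover on its pin (px 305,35) and the screw centred in the port (px 200,42). Both tubes are in place. The cover fit ended at its search bound, which is suspect, so I'll recheck it as before, on both edges.

```bash
python3 - <<'E'
from h import *
a,n,P,im=cover_angle("wrist")
q=P[:,:2]-[.064,.17]; print(P.min(0),P.max(0))
for side in (0,1):
    E_=[]
    for th in [1.95]:
        u=np.array([-np.cos(th),np.sin(th)]); r=q@u; s=q@[u[1],-u[0]]
        for x in np.arange(.004,.046,.006):
            w=s[abs(r-x)<.003]; E_.append((x,np.percentile(w,[0.7,99.3][side])))
    E_=np.array(E_); k=np.polyfit(E_[:,0],E_[:,1],1); print(side,E_[:,1].round(4),"angle",1.95-np.arctan(k[0]))
E
```

```text
[0.03498182 0.13960765 0.13073165] [0.11190271 0.20754253 0.13678923]
0 [-0.0284 -0.0283 -0.0282 -0.0282 -0.0277 -0.0169 -0.0025] angle 1.4091726188453806
1 [0.0303 0.0305 0.0307 0.0304 0.0302 0.0305 0.0306] angle 1.947776153198877
```

The earlier fit was off because the picture's top edge cuts off one side of the cover. The edge that is fully in view gives 1.948 rad, so the cover is at its stop.

```bash
python3 -c "
from cell import *
hand_in(); print(sense()['clock'])"
```

```text
the job is handed in; nothing more can be done
the job is handed in; nothing more can be done
```

The cover is open against its stop, the clamp screw points straight up in the port, and I handed the job in at about 34 s on the clock.

- **Cover:** I pushed it by its edge with the closed fingertips until it met the stop pin, with a force of about 20 N along the push. The last image measurement gave 1.948 rad against the 1.95 stop.
- **Rollers:** I turned them with two long strokes and one short one on the middle roller, at about 13.5 N (peak about 15 N). The screw's tilt from up measured -0.6° from its head plane and 0.1° from its position over the coupling's fitted axis. Measured against the network's port centre it read +2.6°, which I put down to about 1 mm of port calibration offset.
- **Tubes and bench:** The side camera found both tubes within a few millimetres of where they started. The networks missed one tube in the wrist view and both in the scene view, but the scene picture shows both on the rollers. The other things on the bench look unmoved in that picture; I did not measure them.
- **Failed check:** My first final cover fit gave 2.10 rad, the limit of its search range, because the picture cut off one edge of the cover. I repeated it on the edge that was fully in view, which gave the 1.948 rad.

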